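# Ease the glass lid of the parts case shut off its drop stay

### The job

Shut the glass-lidded parts case before the grinding starts, without letting the lid drop or slam: it stands propped open on its drop stay. With the outside of a finger under the lip at the lid's front edge, raise the lid a little until the stay drops clear, then let the lid rest on the finger and lower it gently all the way shut. Do not pinch the lid or force it, and leave everything else on the bench and in the case where it is.

Things in the scene. Friction and masses are not known exactly. Their poses are not given: they have to be found in the camera images.
- parts_case: grey sheet-steel case, 150 deep x 190 wide x 120 mm high to its rim, fixed to the bench, open top. Origin: centre of its underside on the bench. Its own -x axis points out of its front (to the lip of the lid), +x to the hinge at the back, +y to the side that carries the stay, z up.
- lid_hinge (a point): middle of the hinge axis of the lid: on the case's back wall at rim height, 75 mm behind the case's origin (case +x) and 120 mm above the bench. The axis runs along the case's y.
- lid_lip (a point): middle of the outer end of the lip, on its underside, 178 mm from the hinge axis. The lip is a steel tab in the middle of the lid's front edge: 70 mm wide, 4 mm thick with a 6 mm rolled end. Shut, it stands 28 mm out from the case's front wall, its underside 120 mm above the bench, with free space under it. Axes as the lid's: with the lid shut they are the case's axes.
- case_lid (a joint): opening angle of the lid, rad: 0 shut on the rim, growing as the front rises, stop at 1.45; about 1.13 while propped on the stay. The lid is a 5 mm steel frame with a glass pane, 150 mm from hinge to front, 190 mm wide, 0.44 to 0.69 kg; it falls freely when nothing holds it.
- lid_stay (a joint): angle of the drop stay, rad: 0 dropped flat, about 1.02 while it props the lid. A flat steel bar 110 mm long, hinged on the outside of the case's +y side; its stepped end stands under a pin of the lid. With the lid raised to about 1.24 the pin is free and the stay drops by its own weight within 0.3 s, and no longer holds the lid. If the lid is lowered sooner it settles on the stay again.
- chasing_hammer: hammer with a wooden handle, 229x58x28 mm, lying; bystander. Origin: centre of its underside.
- paste_tin: round tin, 65 mm across, 32 mm high; bystander. Origin: centre of its underside.
- polish_bar: brown bar of polishing compound, 111x46x33 mm; bystander. Origin: centre of its underside.
- bronze_collar: turned bronze ring, 52 mm across, 20 mm high, lying on the floor of the case; stays there. Origin: centre of its underside.

How it is judged:
By the outcome, as a careful person would: the job done as asked, in the order asked, and still so for the second after the job is handed in, with the robot touching nothing.
It also fails if it takes over 50 s, if anything falls off the work surface, if the arm or the gripper's body presses on something with over 40 N, if the wrist force passes 120 N, or if a joint passes its speed limit or range.

### The arm

A 6-joint arm with a two-finger parallel gripper is mounted at the origin on the work surface; the furniture and walls round the work are solid. World frame = base frame: x ahead of the robot, y to its left, z up, the work surface at z = 0. Lengths are in m, angles in rad, forces in N, time in s.
With the tool pointing down it reaches from about 0.425 to 0.95 m from the base axis. Payload 14.7 kg.
Tool frame: the origin (TCP) lies on the mounting face of the last link; the fingertips stand 173 mm ahead of it and the grasp point (between the pads) lies 155 mm ahead of it; y points along the fingers, z is the direction in which the jaws open and shut, and the axes are right-handed (so a half turn about y gives the same grasp; the last joint's range is limited). The gripper opens to 85 mm and grips with 20 to 120 N. Pads are 22 mm wide; open, the fingers measure 114 mm over their backs; the gripper's body (76 mm by 85 mm) begins 54 mm behind the grasp point. The pads swing forward as they close: fully open they stand 13 mm farther back than shut.
Start: joints at [-1.381, 0.48, 1.596, -0, 1.065, -0.047], TCP at [0.153, -0.632, 0.405] pointing down, gripper open.
Joint ranges: [-2.75, 2.75], [-0.82, 2.05], [0.23, 2.67], [-1.56, 4.7], [0.09, 2.69], [-2.92, 2.92]. Speed limits (rad/s): [1.89, 1.89, 2.39, 3.01, 3.01, 3.01].

### API

Orientations are given as [roll, pitch, yaw] about the fixed x, y, z axes, in that order (R = Rz(yaw) Ry(pitch) Rx(roll)).
In Python, from cell import * gives the robot as it stands.
- The arm moves only by the tool apply_moves, never from a script. Its argument "series" is one flat list of numbers, 7 for each row, row after row: the shift along the world's x, y, z in cm, then the turn, a rotation vector about the world's x, y, z in degrees, then the closure, from 0 (fully open) to 1 (shut). In form: [x, y, z, ax, ay, az, hand, x, y, z, ax, ay, az, hand, ...]. A call has 1 to 12 rows; each row is the pose to reach, as a shift and turn from the pose commanded when the call began; what a row does not reach only later rows make up. A row lasts 1/8 s, in which the tool goes at most 62.5 mm and 10.7 degrees, less where a joint would pass 70% of its speed; a pose out of reach is approached as far as the arm can. A call with a gripper value outside its range is refused whole. The fingers move at their own pace and stop on an object; the grip force is fixed at half the most. Time passes only in rows, so rows that repeat a pose let the fingers close. It gives the time, the measured TCP pose, the force and the opening at its end, in the units of the state.
- state(): the state, without advancing time (a new reading comes with each control period).
- grab_frame(name): name is "scene" or "top" or "wrist"; returns (picture, depth): 400x640x3 uint8, blue, green, red; 400x640 float32, m along the optical axis (not along the pixel's ray), 0 where there is no reading.
- calibration(name): a dict with "fov_y" (degrees; the focal length in pixels is half the picture's height over the tangent of half this angle, whatever the lens; pixels are square), "cx", "cy" (the principal point, pixels), "origin" and "rotation" of the camera in the world; the wrist camera has in their place "mount" (4x4, takes a point from camera to tool coordinates, whose origin is the TCP and whose axes are the tool frame's). Camera axes: x right, y up, looking along -z (the intrinsics and any distortion apply to the point x, -y, -z); pixel columns grow to the right and rows downward; lengths in m; the calibration is good to about 2 mm. A picture is of the moment at which its call begins: read the wrist's pose just before it. calibration takes no time and is no camera call.
- hand_in(): hands the job in, once; it reports no verdict.
The state is a dict: "t": time; "joint_pos": joint angles; "qvel": joint speeds; "joint_efforts": joint torques, N m; "tool_pos": TCP position; "eef_rot": TCP orientation; "force": force on the tool from outside, world axes, zero at the start; "ft_torque": the same for the moment, N m; "width": finger opening in m.
Only numpy, scipy, OpenCV 4.12 (cv2) and the standard library are available. Lean on these libraries where they do the work, as an engineer would, in place of code of your own. Each camera call takes 0.05 s, during which the arm holds its last target.

## Working session

There is one attempt and no reset: what is moved stays moved. The work goes in short steps, Python scripts to look and compute and a tool call to move; the robot and the scene stay as the last step left them, time stands still between calls to the robot, and variables do not carry over. Pictures are saved under pics/ and viewed, and the job is handed in when it is done.

Besides the shell and the picture viewer there is one more tool, called after "Request:" as a command line: name --argument value ..., lists and objects as JSON in quotes. apply_moves: Moves the arm, as the interface text tells. Its arguments: {"type":"object","properties":{"series":{"type":"array"}},"required":["series"]}

```bash
ls; mkdir -p pics; python3 - <<'E'
from cell import *
import cv2
print(state())
for n in ["scene","top","wrist"]:
    c=calibration(n);print(n,c)
    p,d=grab_frame(n);cv2.imwrite(f"pics/{n}0.png",p)
    import numpy as np; np.save(f"{n}0.npy",d)
E
```

```text
pics
{'t': 0.0, 'joint_pos': array([-1.38062164e+00,  4.80842875e-01,  1.59685064e+00,  7.86818253e-06,
        1.06507901e+00, -4.66166118e-02]), 'qvel': array([ 0.00080624, -0.00105909,  0.00075477,  0.00120554,  0.00081469,
       -0.00018785]), 'joint_efforts': array([-2.72315505e-03, -9.50655270e+01, -4.30187345e+01, -4.35563934e-04,
        1.20342843e-02,  7.04828707e-06]), 'tool_pos': array([ 0.15245563, -0.63167437,  0.40407376]), 'eef_rot': array([-1.57197460e+00,  6.18531012e-05, -2.90480521e+00]), 'force': array([ 0.12390794, -0.03736519,  0.70499633]), 'ft_torque': array([ 0.02459116, -0.02726897,  0.05736973]), 'width': 0.08565494175044507}
scene {'fov_y': 44.66038871582977, 'cx': 320.7626539821515, 'cy': 197.41880242440075, 'origin': array([0.26707388, 0.40332853, 0.78623227]), 'rotation': array([ 0.74861405,  0.01457545, -2.53990509])}
top {'fov_y': 44.87970002571107, 'cx': 319.6622227127716, 'cy': 204.76956375532504, 'origin': array([ 0.46089537, -0.13318218,  1.00253324]), 'rotation': array([ 0.1496345 ,  0.02575407, -1.57837194])}
wrist {'fov_y': 63.65640705546421, 'cx': 317.5796305390901, 'cy': 198.67062213088914, 'mount': array([[ 7.22721118e-04, -9.54800818e-01, -2.97245480e-01,
        -7.58579955e-02],
       [-3.73383818e-05,  2.97245531e-01, -9.54801075e-01,
         3.04371237e-02],
       [ 9.99999738e-01,  7.01153565e-04,  1.79174905e-04,
        -5.16720426e-04],
       [ 0.00000000e+00,  0.00000000e+00,  0.00000000e+00,
         1.00000000e+00]])}
```

View pics/scene0.png

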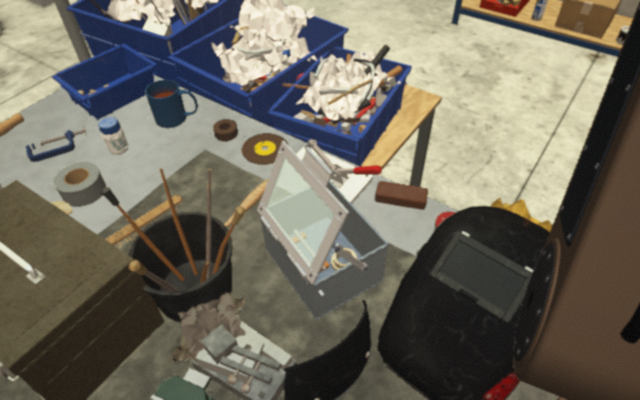

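View pics/top0.png

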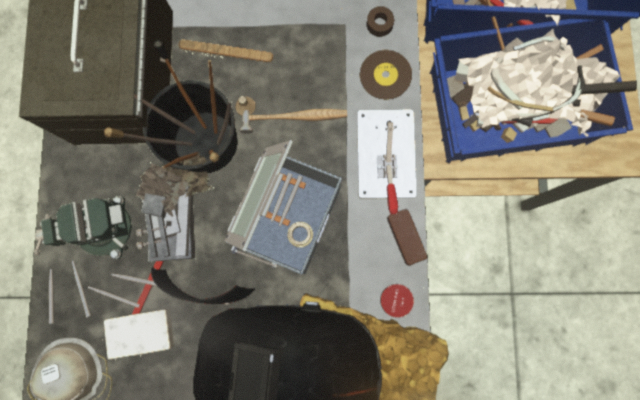

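View pics/wrist0.png

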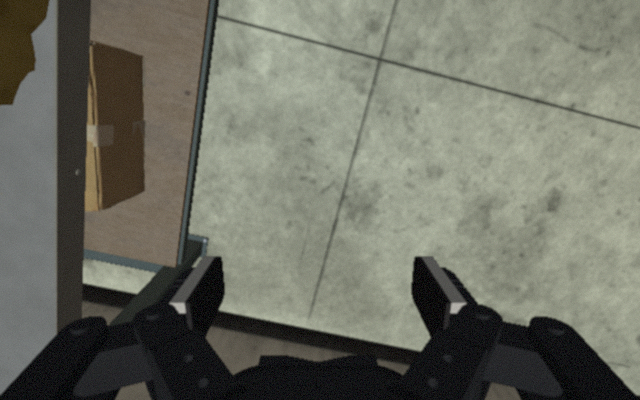

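```bash
cat > h.py <<'E'
import numpy as np, cv2
from scipy.spatial.transform import Rotation as R
from cell import *
def K(c): 
    f=200/np.tan(np.radians(c["fov_y"]/2)); return f
def pts(n,d):
    c=calibration(n); f=K(c)
    v,u=np.mgrid[0:400,0:640]
    P=np.stack([(u-c["cx"])*d/f,-(v-c["cy"])*d/f,-d],-1)
    M=R.from_euler('xyz',c["rotation"]).as_matrix()
    W=P@M.T+c["origin"]; W[d==0]=np.nan
    return W
E
python3 - <<'E'
from h import *
for n,(x0,y0,x1,y1) in {"scene":(230,120,410,330),"top":(210,120,360,290)}.items():
    p=cv2.imread(f"pics/{n}0.png")[y0:y1,x0:x1]
    s=600/(y1-y0); p=cv2.resize(p,None,fx=s,fy=s,interpolation=cv2.INTER_CUBIC); print(n,s)
    cv2.imwrite(f"pics/{n}0z.png",p)
for n,l in {"top":[(230,240),(290,145),(250,200),(260,250),(228,262),(300,270),(340,180),(300,272),(345,185),(320,220),(240,235),(265,255)],"scene":[(285,140),(342,210),(262,210),(310,280),(320,295),(385,245),(320,312)]}.items():
    W=pts(n,np.load(n+"0.npy"))
    for u,v in l: print(n,(u,v),W[v,u].round(3))
E
```

```text
scene 2.857142857142857
top 3.5294117647058822
top (230, 240) [0.527 0.044 0.165]
top (290, 145) [ 0.671 -0.068  0.254]
top (250, 200) [0.596 0.009 0.173]
top (260, 250) [0.518 0.014 0.013]
top (228, 262) [ 0.495  0.082 -0.002]
top (300, 270) [ 0.477 -0.068  0.008]
top (340, 180) [ 0.641 -0.15   0.116]
top (300, 272) [ 0.472 -0.075  0.116]
top (345, 185) [ 0.654 -0.162  0.001]
top (320, 220) [ 0.579 -0.109  0.008]
top (240, 235) [0.532 0.019 0.204]
top (265, 255) [0.508 0.004 0.007]
scene (285, 140) [ 0.876 -0.306 -0.002]
scene (342, 210) [0.514 0.003 0.253]
scene (262, 210) [ 0.689 -0.008  0.132]
scene (310, 280) [0.536 0.06  0.123]
scene (320, 295) [0.524 0.05  0.076]
scene (385, 245) [nan nan nan]
scene (320, 312) [0.524 0.051 0.02 ]
```

View pics/scene0z.png

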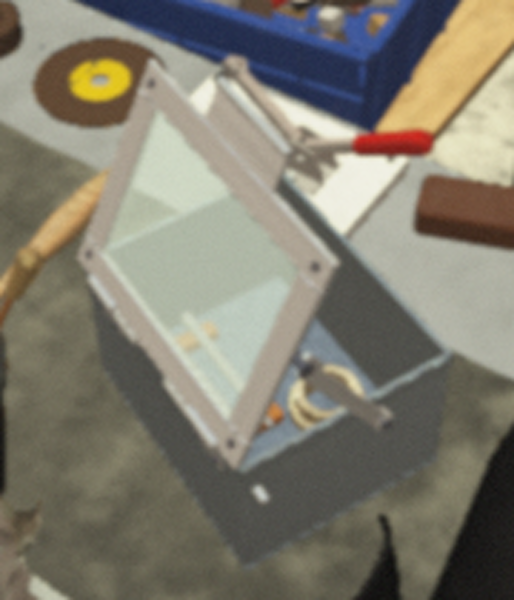

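View pics/top0z.png

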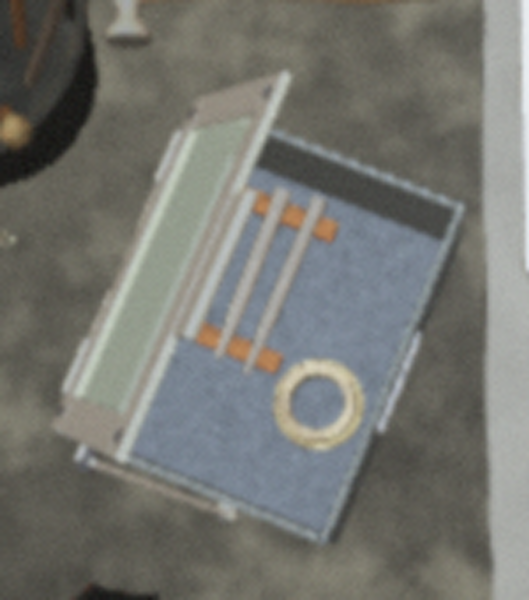

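```bash
cat >> h.py <<'E'
def ray(n,u,v,z):
    c=calibration(n); f=K(c); M=R.from_euler('xyz',c["rotation"]).as_matrix()
    d=M@np.array([(u-c["cx"])/f,-(v-c["cy"])/f,-1]); o=c["origin"]
    return o+d*(z-o[2])/d[2]
E
python3 - <<'E'
from h import *
z=lambda a,b:(a/3.529+210,b/3.529+120)
s=lambda a,b:(a/2.857+230,b/2.857+120)
for nm,p in dict(FF=(462,207),FN=(325,538),BF=(275,133),hin=(122,458)).items(): print(nm,ray("top",*z(*p),0.12).round(4))
for nm,p in dict(FN=(447,352),BN=(238,470)).items(): print(nm,ray("scene",*s(*p),0.12).round(4))
print(ray("scene",*s(245,562),0))
print("lip top",[W.round(3) for W in [pts("top",np.load("top0.npy"))[v,u] for u,v in [(281,172),(272,195),(265,213),(279,178),(284,160),(246,248)]]])
W=pts("top",np.load("top0.npy"))
# height map grid
for x in np.arange(0.2,0.9,0.05):
    print(f"{x:.2f}",[int(1000*np.nanmax(np.r_[W[...,2][(abs(W[...,0]-x)<.025)&(abs(W[...,1]-y)<.025)],0])) for y in np.arange(0.35,-0.55,-0.05)])
Ws=pts("scene",np.load("scene0.npy"))
print('scene')
for x in np.arange(0.2,0.9,0.05):
    print(f"{x:.2f}",[int(1000*np.nanmax(np.r_[Ws[...,2][(abs(Ws[...,0]-x)<.025)&(abs(Ws[...,1]-y)<.025)],0])) for y in np.arange(0.35,-0.55,-0.05)])
E
```

```text
FF [ 0.6427 -0.1513  0.12  ]
FN [ 0.4708 -0.0788  0.12  ]
BF [ 0.6841 -0.0526  0.12  ]
hin [0.5126 0.0263 0.12  ]
FN [ 0.4712 -0.0757  0.12  ]
BN [0.5276 0.0622 0.12  ]
[0.53197856 0.05365581 0.        ]
lip top [array([ 0.682, -0.028,  0.008]), array([ 0.585, -0.043,  0.282]), array([ 0.559, -0.033,  0.279]), array([ 0.612, -0.054,  0.282]), array([ 0.647, -0.059,  0.254]), array([0.517, 0.027, 0.1  ])]
0.20 [0, 0, 0, 0, 0, 0, 0, 0, 0, 0, 0, 0, 0, 0, 0, 0, 0, 0]
0.25 [53, 8, 4, 4, 5, 167, 202, 0, 0, 0, 213, 203, 93, 92, 65, 0, 0, 0]
0.30 [54, 33, 32, 31, 4, 170, 239, 267, 273, 250, 241, 207, 92, 89, 93, 0, 0, 0]
0.35 [23, 34, 34, 35, 4, 165, 205, 260, 271, 250, 240, 206, 91, 91, 82, 0, 0, 0]
0.40 [13, 34, 34, 33, 100, 153, 192, 220, 234, 233, 220, 168, 92, 31, 0, 0, 0, 0]
0.45 [10, 11, 14, 148, 154, 155, 146, 5, 120, 120, 5, 2, 33, 32, 0, 0, 0, 0]
0.50 [18, 33, 77, 126, 57, 5, 209, 257, 122, 123, 4, 1, 30, 33, 0, 0, 0, 0]
0.55 [122, 121, 105, 81, 66, 4, 197, 267, 285, 121, 4, 2, 32, 32, 0, 0, 0, 0]
0.60 [121, 121, 105, 94, 97, 4, 155, 256, 284, 121, 121, 15, 104, 31, 0, 0, 0, 0]
0.6
[... 771 characters left out ...]
0]
0.45 [0, 0, 0, 147, 153, 153, 146, 3, 120, 118, 4, 0, 31, 30, 0, 0, 0, 0]
0.50 [0, 0, 78, 124, 56, 3, 209, 257, 121, 121, 3, 0, 29, 31, 0, 0, 0, 0]
0.55 [0, 120, 105, 79, 65, 3, 203, 268, 282, 121, 0, 0, 32, 32, 0, 0, 0, 0]
0.60 [119, 120, 104, 94, 98, 3, 155, 255, 283, 120, 120, 12, 103, 31, 0, 0, 0, 0]
0.65 [2, 3, 104, 128, 193, 201, 222, 213, 257, 0, 120, 14, 84, 14, 0, 0, 0, 0]
0.70 [3, 3, 244, 225, 148, 191, 202, 174, 255, 0, 0, 0, 70, 13, 0, 9, 8, 0]
0.75 [198, 199, 198, 197, 66, 108, 235, 3, 2, 0, 0, 0, 97, 14, 0, 10, 33, 8]
0.80 [199, 199, 199, 197, 148, 214, 204, 20, 26, 28, 27, 0, 14, 15, 0, 11, 31, 61]
0.85 [199, 220, 199, 197, 237, 223, 225, 3, 3, 2, 3, 0, 1, 1, 8, 10, 67, 66]
```

```bash
cat >> h.py <<'E'
import json,os
AZ=np.radians(67); XC=np.array([np.cos(AZ),np.sin(AZ),0]); YC=np.array([-np.sin(AZ),np.cos(AZ),0]); ZC=np.array([0,0,1.])
HG=np.array([0.6156,0.0238,0.12])
LT=0.173; HT=0.0145
def loadc():
    if os.path.exists("cmd.json"):
        j=json.load(open("cmd.json")); return np.array(j["p"]),R.from_quat(j["q"])
    return np.array([0.153,-0.632,0.405]),R.from_euler('xyz',[-np.pi/2,0,-2.905])
def savec(shift_cm,turn_deg):
    p,r=loadc(); p=p+np.array(shift_cm)/100; r=R.from_rotvec(np.radians(turn_deg))*r
    json.dump(dict(p=p.tolist(),q=r.as_quat().tolist()),open("cmd.json","w"))
def target(th,al,gap,s):
    """lip end (r=.178) touches finger back s behind the tip; gap = stand-off along the finger-back normal"""
    lip=HG+0.178*(-XC*np.cos(th)+ZC*np.sin(th))
    t=XC*np.cos(al)-ZC*np.sin(al); n=XC*np.sin(al)+ZC*np.cos(al)
    tcp=lip-t*(LT-s)-n*(HT+gap)
    y=t; z=-n; x=np.cross(y,z)
    return tcp,R.from_matrix(np.stack([x,y,z],1))
def row(p1,r1):
    p,r=loadc(); return np.round((p1-p)*100,1),np.round(np.degrees((r1*r.inv()).as_rotvec()),1)
E
python3 - <<'E'
from h import *
for a in [(1.13,1.13,.06,.018),(1.13,1.13,0,.018),(0,.7,0,.018)]:
    p,r=target(*a); print(p.round(3),*row(p,r))
E
```

```text
[ 0.534 -0.169  0.389] [38.1 46.3 -1.6] [ 25.6  -2.1 -36. ]
[ 0.555 -0.119  0.415] [40.2 51.3  1. ] [ 25.6  -2.1 -36. ]
[ 0.496 -0.258  0.209] [ 34.3  37.4 -19.6] [ 50.5  -4.2 -34.2]
```

Request:
apply_moves --series '[3,3,1,3,0,-4,1,6,6,2,6,-0.5,-8,1,9,10,3,9,-1,-12,1,12,13,4,12,-1,-16,1,15,16,5,15,-1,-20,1,18,19,5,18,-1.5,-24,1,21,22,5,21,-2,-28,1,24,25,5,23,-2,-32,1,27,28,5,25.6,-2.1,-36,1,30,31,5,25.6,-2.1,-36,1,30,31,5,25.6,-2.1,-36,1,30,31,5,25.6,-2.1,-36,1]'

```text
t: 1.65
tool_pos: [0.4524, -0.3219, 0.4546]
eef_rot: [-2.011, -0.001, 2.74]
force: [-0.7, -0.6, -1.4]
width: -0.0
```

```bash
python3 - <<'E'
from h import *
savec([30,31,5],[25.6,-2.1,-36])
p,r=loadc(); s=state(); print(p,r.as_euler('xyz'),s["tool_pos"],s["eef_rot"],s["joint_pos"])
im,d=grab_frame("wrist"); cv2.imwrite("pics/w1.png",im); np.save("w1.npy",d)
im,d=grab_frame("scene"); cv2.imwrite("pics/s1.png",im)
E
```

```text
[ 0.453 -0.322  0.455] [-2.01161588e+00 -4.17587963e-04  2.73944020e+00] [ 0.45240572 -0.32185294  0.45455857] [-2.01136683e+00 -5.70113374e-04  2.74038687e+00] [-0.81363354  0.35107125  1.72595024  0.4201013   1.27796423  0.99207357]
```

View pics/w1.png

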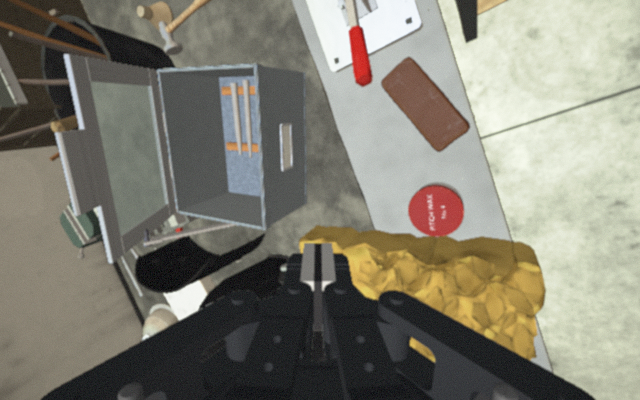

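View pics/s1.png

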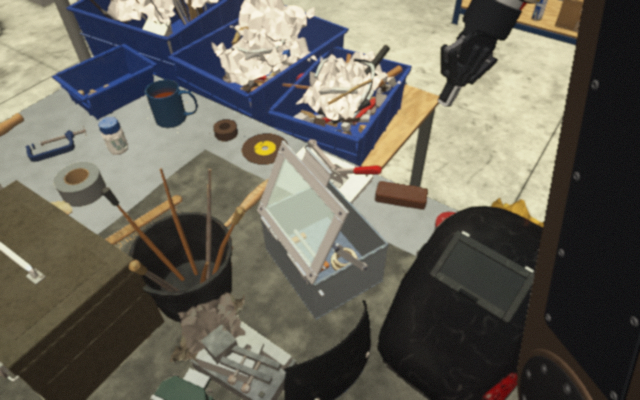

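```bash
python3 - <<'E'
from h import *
im=cv2.imread("pics/w1.png")[220:330,240:400]; cv2.imwrite("pics/w1z.png",cv2.resize(im,None,fx=5,fy=5,interpolation=cv2.INTER_CUBIC))
d=np.load("w1.npy"); c=calibration("wrist"); f=K(c); M=c["mount"]
def tp(u,v): 
    return (M@np.array([(u-c["cx"])*d[v,u]/f,-(v-c["cy"])*d[v,u]/f,-d[v,u],1]))[:3].round(4)
for v in (240,243,246,250,256,262,270,280): print(v,[(u,tp(u,v).tolist()) for u in (296,304,312,330)])
for v in (262,272,280,290): print(v,[(u,round(float(d[v,u]),3)) for u in range(276,360,4)])
# lip check: cloud in world
P=np.array(state()["tool_pos"]);Rt=R.from_euler('xyz',state()["eef_rot"]).as_matrix()
for u,v in [(60,150),(66,170),(75,190),(82,205),(90,200),(70,140),(85,180)]:
    w=P+Rt@tp(u,v); q=w-HG; print((u,v),w.round(3),"case",round(-q@XC,3),round(q@YC,3),round(q[2],3))
E
```

```text
240 [(296, [0.1478, 0.5196, -0.0362]), (304, [0.1135, 0.4445, -0.0195]), (312, [0.1135, 0.4444, -0.0083]), (330, [0.1102, 0.4371, 0.0165])]
243 [(296, [0.1527, 0.5185, -0.0362]), (304, [-0.0111, 0.1683, -0.007]), (312, [-0.0108, 0.1689, -0.0033]), (330, [-0.0103, 0.1699, 0.0052])]
246 [(296, [0.1583, 0.5187, -0.0364]), (304, [-0.0111, 0.1651, -0.0069]), (312, [-0.0109, 0.1656, -0.0032]), (330, [-0.0106, 0.1661, 0.005])]
250 [(296, [0.1657, 0.5189, -0.0365]), (304, [-0.0112, 0.1608, -0.0067]), (312, [-0.011, 0.1613, -0.0032]), (330, [-0.011, 0.1613, 0.0049])]
256 [(296, [-0.0067, 0.1638, -0.0106]), (304, [-0.0104, 0.1566, -0.0066]), (312, [-0.0108, 0.1559, -0.0031]), (330, [-0.011, 0.1554, 0.0046])]
262 [(296, [-0.0075, 0.1567, -0.0101]), (304, [-0.011, 0.1502, -0.0063]), (312, [-0.0109, 0.1503, -0.003]), (330, [-0.0109, 0.1503, 0.0044])]
270 [(296, [-0.007, 0.1506, -0.0097]), (304, [-0.0111, 0.1436, -0.0061]), (312, [-0.0112, 0.1432, -0.0029]), (330, [-0.0107, 0.1442, 0.0042])]
280 [(296, [-0.0066, 0.1435, -0.0093]), (304, [-0.0106, 0.137, -0.0058]), (312, [-0.0107, 0.1368, -0.0028])
[... 914 characters left out ...]
6, 0.43)]
290 [(276, 0.369), (280, 0.112), (284, 0.112), (288, 0.111), (292, 0.111), (296, 0.111), (300, 0.11), (304, 0.113), (308, 0.111), (312, 0.121), (316, 0.121), (320, 0.121), (324, 0.111), (328, 0.113), (332, 0.112), (336, 0.111), (340, 0.11), (344, 0.109), (348, 0.112), (352, 0.112), (356, 0.112)]
(60, 150) [ 0.607 -0.052  0.282] case 0.073 -0.022 0.162
(66, 170) [ 0.591 -0.048  0.282] case 0.076 -0.006 0.162
(75, 190) [ 0.575 -0.041  0.279] case 0.075 0.012 0.159
(82, 205) [ 0.562 -0.035  0.276] case 0.075 0.026 0.156
(90, 200) [ 0.565 -0.031  0.266] case 0.07 0.025 0.146
(70, 140) [ 0.613 -0.056  0.274] case 0.074 -0.029 0.154
(85, 180) [ 0.582 -0.039  0.267] case 0.071 0.007 0.147
```

View pics/w1z.png

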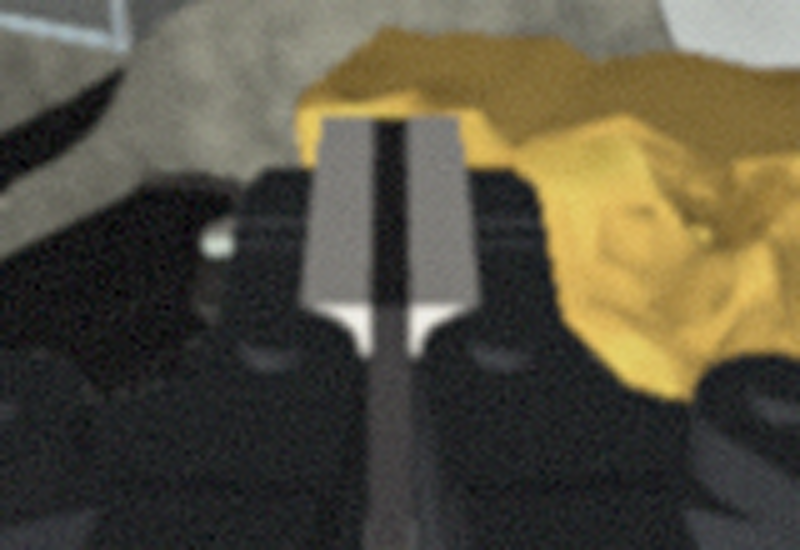

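```bash
python3 - <<'E'
from h import *
for a in [(1.13,1.13,.06,.018),(1.13,1.13,0.01,.018),(1.13,1.13,0.004,.018)]:
    p,r=target(*a); print(p.round(3),*row(p,r))
E
```

```text
[ 0.534 -0.169  0.389] [ 8.1 15.3 -6.6] [-0. -0.  0.]
[ 0.551 -0.127  0.411] [ 9.8 19.5 -4.4] [-0. -0.  0.]
[ 0.554 -0.122  0.413] [10.1 20.  -4.2] [-0. -0.  0.]
```

Request:
apply_moves --series '[2,4,-2,0,0,0,1,4,8,-4,0,0,0,1,6,11,-6,0,0,0,1,7.5,14,-6.6,0,0,0,1,8.1,15.3,-6.6,0,0,0,1,8.7,16.7,-5.9,0,0,0,1,9.2,18,-5.2,0,0,0,1,9.5,18.8,-4.8,0,0,0,1,9.8,19.5,-4.4,0,0,0,1,9.8,19.5,-4.4,0,0,0,1,9.8,19.5,-4.4,0,0,0,1]'

```text
t: 3.12
tool_pos: [0.5504, -0.127, 0.4106]
eef_rot: [-2.011, -0.0, 2.74]
force: [1.4, 0.5, 0.0]
width: 0.0002
```

```bash
python3 - <<'E'
from h import *
savec([9.8,19.5,-4.4],[0,0,0])
p,r=loadc(); s=state(); print(s["t"],p,s["tool_pos"],s["force"].round(1),s["joint_pos"].round(2))
for n in ("wrist","scene","top"):
    im,d=grab_frame(n); np.save(n+"2.npy",d)
    if n=="scene": im=cv2.resize(im[90:340,200:440],None,fx=2.3,fy=2.3,interpolation=cv2.INTER_CUBIC)
    if n=="top": im=cv2.resize(im[100:300,150:410],None,fx=2.8,fy=2.8,interpolation=cv2.INTER_CUBIC)
    cv2.imwrite(f"pics/{n}2.png",im)
E
```

```text
3.125 [ 0.551 -0.127  0.411] [ 0.55039821 -0.12703826  0.410555  ] [1.4 0.5 0. ] [-0.43  0.36  1.83  0.52  1.03  1.25]
```

View pics/wrist2.png

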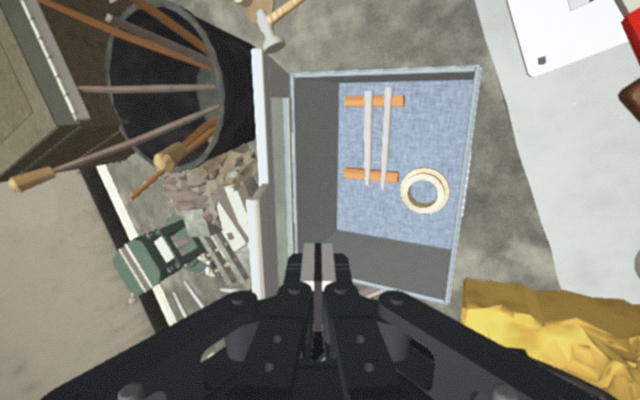

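View pics/scene2.png

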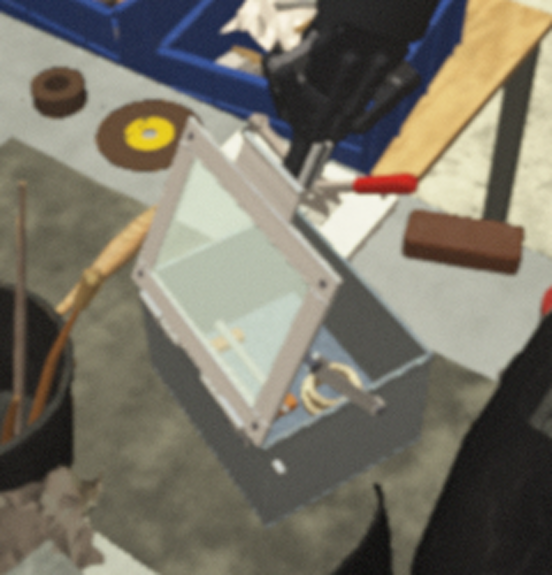

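View pics/top2.png

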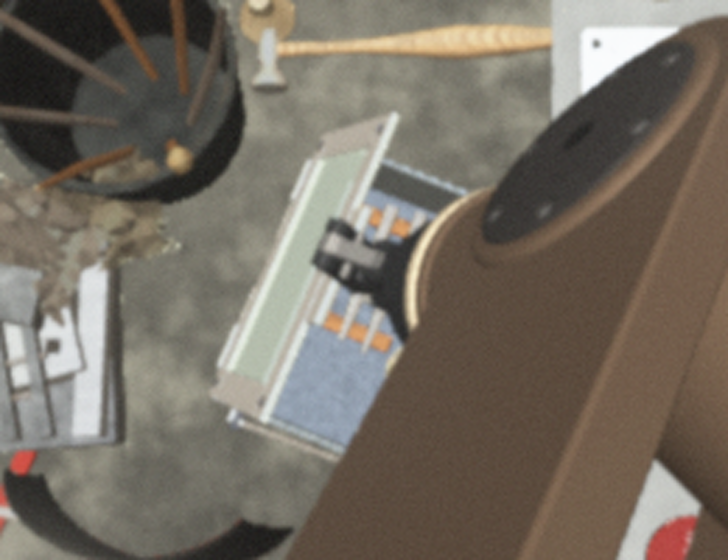

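```bash
python3 - <<'E'
from h import *
d=np.load("wrist2.npy"); c=calibration("wrist"); f=K(c); M=c["mount"]
def tp(u,v): 
    return [int(round(1000*a)) for a in (M@np.array([(u-c["cx"])*d[v,u]/f,-(v-c["cy"])*d[v,u]/f,-d[v,u],1]))[:3]]
for v in (60,120,170,210,230,250,270,280,290,296,302,310,320,330): print(v,[(u,tp(u,v)) for u in range(220,318,8)])
im=cv2.imread("pics/wrist2.png")[170:340,180:340]; cv2.imwrite("pics/w2z.png",cv2.resize(im,None,fx=3.5,fy=3.5,interpolation=cv2.INTER_CUBIC))
E
```

```text
60 [(220, [-110, 359, -92]), (228, [-113, 381, -90]), (236, [-114, 396, -86]), (244, [-116, 414, -81]), (252, [-92, 183, -29]), (260, [-91, 182, -25]), (268, [-93, 200, -25]), (276, [-123, 479, -54]), (284, [-122, 474, -43]), (292, [-122, 469, -32]), (300, [-121, 464, -22]), (308, [-121, 460, -12]), (316, [-120, 455, -2])]
120 [(220, [-55, 358, -97]), (228, [-55, 372, -93]), (236, [-54, 387, -88]), (244, [-53, 404, -83]), (252, [-52, 421, -78]), (260, [-66, 182, -27]), (268, [-66, 190, -24]), (276, [-63, 231, -26]), (284, [-60, 279, -26]), (292, [-57, 333, -24]), (300, [-56, 343, -17]), (308, [-55, 358, -10]), (316, [-54, 373, -2])]
170 [(220, [22, 486, -141]), (228, [22, 484, -129]), (236, [19, 471, -114]), (244, [17, 463, -101]), (252, [15, 453, -88]), (260, [-43, 183, -28]), (268, [-43, 183, -24]), (276, [-35, 220, -25]), (284, [-24, 269, -26]), (292, [-11, 331, -25]), (300, [-9, 340, -18]), (308, [-5, 356, -10]), (316, [-1, 374, -2])]
210 [(220, [69, 445, -133]), (228, [70, 448, -123]), (236, [70, 446, -112]), (244, [67, 440, -99]), (252, [-32, 156, -28]), (260, [-32, 155, -24]),
[... 2554 characters left out ...]
2, [-12, 117, -9]), (300, [-12, 117, -6]), (308, [-12, 117, -4]), (316, [2, 136, -1])]
320 [(220, [-12, 112, -30]), (228, [-12, 112, -27]), (236, [-11, 113, -26]), (244, [-9, 116, -24]), (252, [-8, 118, -22]), (260, [-17, 106, -17]), (268, [-16, 107, -15]), (276, [-17, 105, -12]), (284, [-17, 106, -10]), (292, [-17, 106, -8]), (300, [-17, 106, -6]), (308, [-9, 117, -4]), (316, [6, 136, -1])]
330 [(220, [-11, 110, -29]), (228, [-9, 112, -28]), (236, [-5, 116, -27]), (244, [-5, 117, -24]), (252, [-4, 118, -22]), (260, [-18, 101, -16]), (268, [-17, 102, -14]), (276, [-17, 101, -12]), (284, [-16, 103, -10]), (292, [-17, 102, -8]), (300, [-17, 102, -5]), (308, [2, 126, -4]), (316, [11, 135, -1])]
```

View pics/w2z.png

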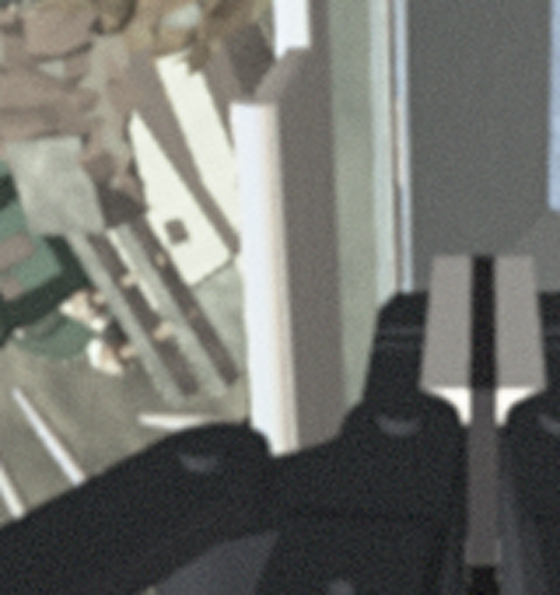

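```bash
python3 - <<'E'
from h import *
for a in [(1.13,1.13,.003,.018),(1.13,1.13,0,.018),(1.16,1.16,0,.018),(1.19,1.19,0,.018),(1.22,1.22,0,.018),(1.25,1.25,0,.018),(1.28,1.28,0,.018),(1.30,1.30,0,.018)]:
    p,r=target(*a); print(a[0],p.round(3),*row(p,r))
E
```

```text
1.13 [ 0.554 -0.122  0.414] [0.3 0.5 0.3] [-0. -0.  0.]
1.13 [ 0.555 -0.119  0.415] [0.4 0.8 0.4] [-0. -0.  0.]
1.16 [ 0.558 -0.111  0.42 ] [0.7 1.6 0.9] [-1.6  0.7  0. ]
1.19 [ 0.562 -0.103  0.424] [1.1 2.4 1.3] [-3.2  1.3  0. ]
1.22 [ 0.566 -0.094  0.428] [1.5 3.3 1.7] [-4.8  2.   0. ]
1.25 [ 0.569 -0.086  0.431] [1.8 4.1 2. ] [-6.3  2.7  0. ]
1.28 [ 0.573 -0.077  0.435] [2.2 5.  2.4] [-7.9  3.3  0. ]
1.3 [ 0.575 -0.071  0.437] [2.4 5.6 2.6] [-9.   3.8  0. ]
```

Request:
apply_moves --series '[0.3,0.5,0.3,0,0,0,1,0.4,0.8,0.4,0,0,0,1,0.55,1.2,0.65,-0.8,0.35,0,1,0.7,1.6,0.9,-1.6,0.7,0,1,0.9,2.0,1.1,-2.4,1,0,1,1.1,2.4,1.3,-3.2,1.3,0,1,1.3,2.85,1.5,-4,1.65,0,1,1.5,3.3,1.7,-4.8,2,0,1,1.65,3.7,1.85,-5.5,2.35,0,1,1.8,4.1,2.0,-6.3,2.7,0,1,2,4.55,2.2,-7.1,3,0,1,2,4.55,2.2,-7.1,3,0,1]'

```text
t: 4.78
tool_pos: [0.5707, -0.0809, 0.4329]
eef_rot: [-1.877, 0.0, 2.74]
force: [0.5, -0.3, 1.2]
width: -0.0003
```

```bash
cat > look.py <<'E'
from h import *
import sys
k=sys.argv[1]
p,r=loadc(); s=state(); print(s["t"],p,s["tool_pos"],s["force"].round(1),s["joint_pos"].round(2))
for n in ("wrist","scene"):
    im,d=grab_frame(n); np.save(n+k+".npy",d)
    if n=="scene": im=cv2.resize(im[90:340,200:440],None,fx=2.3,fy=2.3,interpolation=cv2.INTER_CUBIC)
    cv2.imwrite(f"pics/{n}{k}.png",im)
    if n=="scene":
        # lid angle: points of the lid seen from scene, in case coords near lid plane
        W=pts(n,d)-HG; h=-(W@XC); y=W@YC; z=W[...,2]
        rr=np.hypot(h,z); a=np.arctan2(z,h)
        m=(rr>.06)&(rr<.148)&(abs(y)<.09)&(a>0.02)&(a<1.5)&(z>0.004)
        hist,e=np.histogram(a[m],bins=np.arange(0,1.52,.02)); i=hist.argmax(); print("angle mode",e[i],hist[i], np.median(a[m&(abs(a-e[i]-.01)<.04)]))
E
python3 - <<'E'
from h import *
savec([2,4.55,2.2],[-7.1,3,0])
E
python3 look.py 3
```

```text
4.775 [ 0.571  -0.0815  0.433 ] [ 0.57066656 -0.08088633  0.43285706] [ 0.5 -0.3  1.2] [-0.3   0.34  1.77  0.36  1.02  1.49]
angle mode 1.28 1697 1.298958786856759
```

View pics/wrist3.png

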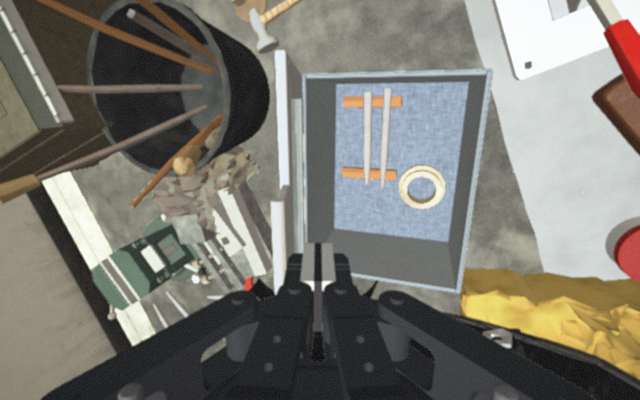

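View pics/scene3.png

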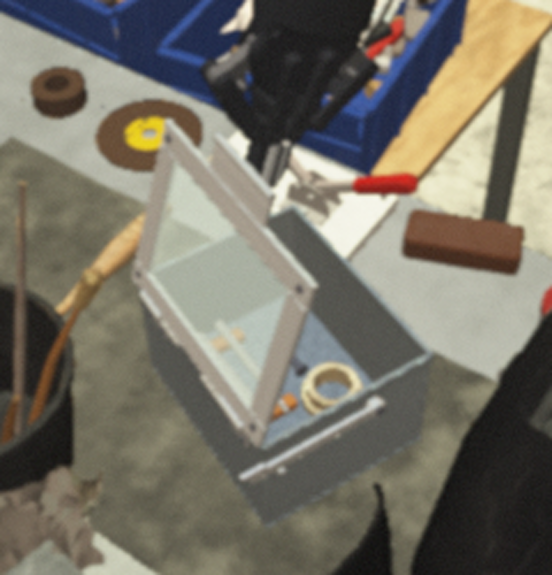

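```bash
cat > plan.py <<'E'
from h import *
import sys
th0,st,n=map(float,sys.argv[1:4])
for i in range(1,int(n)+1):
    th=th0-st*i; a=max(th,0.85)
    p,r=target(th,a,0,.018); x,y=row(p,r)
    print(round(th,3),*x,*y,1)
E
python3 plan.py 1.265 0.03 12
```

```text
1.235 -0.4 -0.8 -0.3 1.6 -0.7 0.0 1
1.205 -0.7 -1.7 -0.7 3.1 -1.3 0.0 1
1.175 -1.1 -2.5 -1.1 4.7 -2.0 0.0 1
1.145 -1.4 -3.3 -1.6 6.3 -2.7 0.0 1
1.115 -1.8 -4.2 -2.0 7.9 -3.4 0.0 1
1.085 -2.1 -5.0 -2.5 9.5 -4.0 0.0 1
1.055 -2.5 -5.7 -3.0 11.0 -4.7 0.0 1
1.025 -2.8 -6.5 -3.6 12.6 -5.4 0.0 1
0.995 -3.1 -7.3 -4.2 14.2 -6.0 0.0 1
0.965 -3.4 -8.0 -4.8 15.8 -6.7 0.0 1
0.935 -3.7 -8.7 -5.4 17.4 -7.4 0.0 1
0.905 -4.0 -9.5 -6.0 19.0 -8.1 0.0 1
```

Request:
apply_moves --series '[-0.4,-0.8,-0.3,1.6,-0.7,0,1,-0.7,-1.7,-0.7,3.1,-1.3,0,1,-1.1,-2.5,-1.1,4.7,-2,0,1,-1.4,-3.3,-1.6,6.3,-2.7,0,1,-1.8,-4.2,-2,7.9,-3.4,0,1,-2.1,-5,-2.5,9.5,-4,0,1,-2.5,-5.7,-3,11,-4.7,0,1,-2.8,-6.5,-3.6,12.6,-5.4,0,1,-3.1,-7.3,-4.2,14.2,-6,0,1,-3.4,-8,-4.8,15.8,-6.7,0,1,-3.7,-8.7,-5.4,17.4,-7.4,0,1,-4,-9.5,-6,19,-8.1,0,1]'

```text
t: 6.38
tool_pos: [0.5302, -0.1768, 0.3723]
eef_rot: [-2.239, 0.0, 2.739]
force: [-0.1, 0.1, -1.1]
width: -0.0002
```

```bash
python3 - <<'E'
from h import *
savec([-4,-9.5,-6],[19,-8.1,0])
E
python3 look.py 4; python3 plan.py 0.905 0.03 12
```

```text
6.375 [ 0.531  -0.1765  0.373 ] [ 0.5302427  -0.176783    0.37234127] [-0.1  0.1 -1.1] [-0.6   0.45  1.87  0.75  1.1   0.93]
angle mode 0.92 2399 0.9267920908648726
0.875 -0.3 -0.6 -0.7 1.5 -0.6 0.0 1
0.845 -0.6 -1.3 -1.3 2.9 -1.2 0.0 1
0.815 -0.7 -1.6 -1.7 2.9 -1.2 0.0 1
0.785 -0.9 -2.0 -2.0 2.9 -1.2 0.0 1
0.755 -1.0 -2.3 -2.4 2.9 -1.2 0.0 1
0.725 -1.2 -2.7 -2.8 2.9 -1.2 0.0 1
0.695 -1.3 -3.0 -3.2 2.9 -1.2 0.0 1
0.665 -1.4 -3.3 -3.6 2.9 -1.2 0.0 1
0.635 -1.6 -3.6 -4.1 2.9 -1.2 0.0 1
0.605 -1.7 -3.9 -4.5 2.9 -1.2 0.0 1
0.575 -1.8 -4.1 -4.9 2.9 -1.2 0.0 1
0.545 -1.9 -4.4 -5.4 2.9 -1.2 0.0 1
```

View pics/wrist4.png

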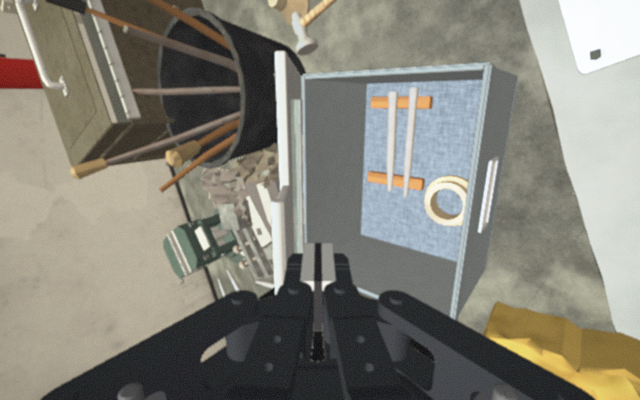

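View pics/scene4.png

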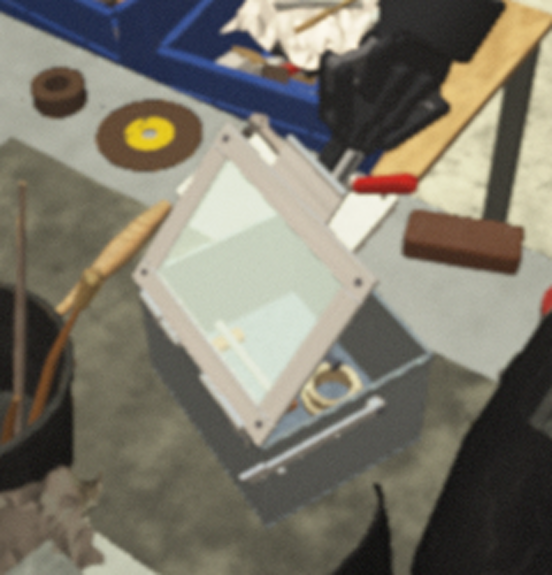

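Request:
apply_moves --series '[-0.3,-0.6,-0.7,1.5,-0.6,0,1,-0.6,-1.3,-1.3,2.9,-1.2,0,1,-0.7,-1.6,-1.7,2.9,-1.2,0,1,-0.9,-2,-2,2.9,-1.2,0,1,-1,-2.3,-2.4,2.9,-1.2,0,1,-1.2,-2.7,-2.8,2.9,-1.2,0,1,-1.3,-3,-3.2,2.9,-1.2,0,1,-1.4,-3.3,-3.6,2.9,-1.2,0,1,-1.6,-3.6,-4.1,2.9,-1.2,0,1,-1.7,-3.9,-4.5,2.9,-1.2,0,1,-1.8,-4.1,-4.9,2.9,-1.2,0,1,-1.9,-4.4,-5.4,2.9,-1.2,0,1]'

```text
t: 7.98
tool_pos: [0.5114, -0.2205, 0.3184]
eef_rot: [-2.292, -0.0, 2.74]
force: [-1.7, -2.2, -0.4]
width: -0.0004
```

```bash
python3 - <<'E'
from h import *
savec([-1.9,-4.4,-5.4],[2.9,-1.2,0])
E
python3 look.py 5; python3 plan.py 0.545 0.03 12
```

```text
7.975 [ 0.512  -0.2205  0.319 ] [ 0.51140957 -0.22051456  0.31844875] [-1.7 -2.2 -0.4] [-0.69  0.55  1.89  0.79  1.1   0.77]
angle mode 0.56 2191 0.564986692596521
0.515 -0.1 -0.2 -0.4 -0.0 -0.0 0.0 1
0.485 -0.2 -0.5 -0.9 -0.0 -0.0 0.0 1
0.455 -0.3 -0.7 -1.4 -0.0 -0.0 0.0 1
0.425 -0.4 -0.9 -1.9 -0.0 -0.0 0.0 1
0.395 -0.5 -1.1 -2.4 -0.0 -0.0 0.0 1
0.365 -0.6 -1.3 -2.9 -0.0 -0.0 0.0 1
0.335 -0.6 -1.5 -3.4 -0.0 -0.0 0.0 1
0.305 -0.7 -1.6 -3.9 -0.0 -0.0 0.0 1
0.275 -0.8 -1.8 -4.4 -0.0 -0.0 0.0 1
0.245 -0.8 -1.9 -4.9 -0.0 -0.0 0.0 1
0.215 -0.9 -2.0 -5.4 -0.0 -0.0 0.0 1
0.185 -0.9 -2.1 -5.9 -0.0 -0.0 0.0 1
```

View pics/wrist5.png

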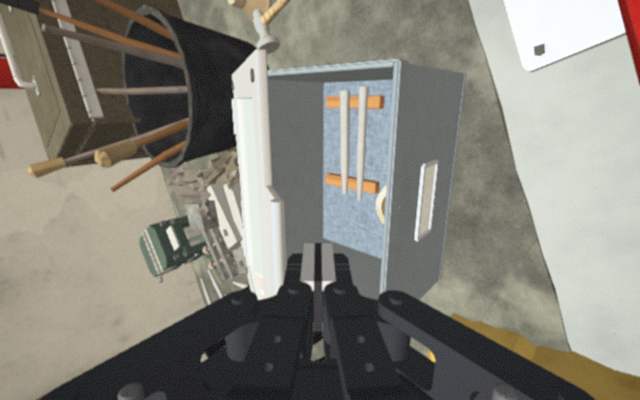

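View pics/scene5.png

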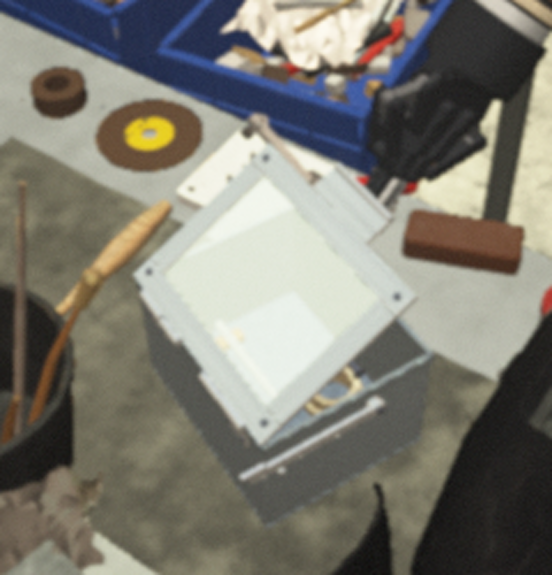

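Request:
apply_moves --series '[-0.1,-0.2,-0.4,0,0,0,1,-0.2,-0.5,-0.9,0,0,0,1,-0.3,-0.7,-1.4,0,0,0,1,-0.4,-0.9,-1.9,0,0,0,1,-0.5,-1.1,-2.4,0,0,0,1,-0.6,-1.3,-2.9,0,0,0,1,-0.6,-1.5,-3.4,0,0,0,1,-0.7,-1.6,-3.9,0,0,0,1,-0.8,-1.8,-4.4,0,0,0,1,-0.8,-1.9,-4.9,0,0,0,1,-0.9,-2.0,-5.4,0,0,0,1,-0.9,-2.1,-5.8,0,0,0,1]'

```text
t: 9.57
tool_pos: [0.5024, -0.2413, 0.2604]
eef_rot: [-2.293, -0.0, 2.74]
force: [-1.8, -1.1, -1.5]
width: 0.0002
```

```bash
python3 - <<'E'
from h import *
savec([-.9,-2.1,-5.8],[0,0,0])
E
python3 look.py 6; python3 plan.py 0.185 0.02 12
```

```text
9.575 [ 0.503  -0.2415  0.261 ] [ 0.5024407  -0.2413437   0.26035415] [-1.8 -1.1 -1.5] [-0.73  0.64  1.91  0.81  1.04  0.66]
angle mode 0.2 2231 0.2094817973285777
0.165 -0.0 -0.1 -0.5 -0.0 -0.0 0.0 1
0.145 -0.0 -0.1 -0.8 -0.0 -0.0 0.0 1
0.125 -0.1 -0.1 -1.2 -0.0 -0.0 0.0 1
0.105 -0.1 -0.2 -1.5 -0.0 -0.0 0.0 1
0.085 -0.1 -0.2 -1.9 -0.0 -0.0 0.0 1
0.065 -0.1 -0.2 -2.3 -0.0 -0.0 0.0 1
0.045 -0.1 -0.3 -2.6 -0.0 -0.0 0.0 1
0.025 -0.1 -0.3 -3.0 -0.0 -0.0 0.0 1
0.005 -0.1 -0.3 -3.3 -0.0 -0.0 0.0 1
-0.015 -0.1 -0.3 -3.7 -0.0 -0.0 0.0 1
-0.035 -0.1 -0.3 -4.0 -0.0 -0.0 0.0 1
-0.055 -0.1 -0.2 -4.4 -0.0 -0.0 0.0 1
```

View pics/wrist6.png

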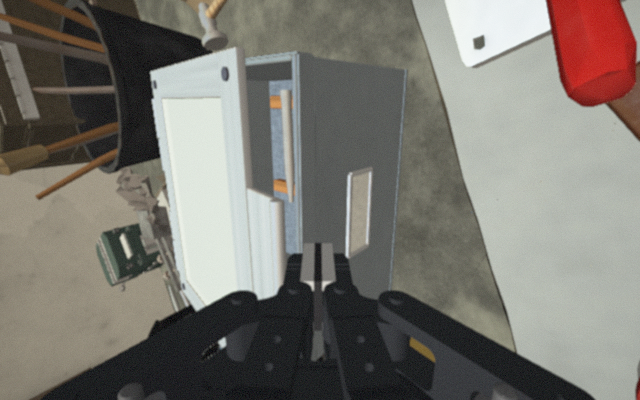

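View pics/scene6.png

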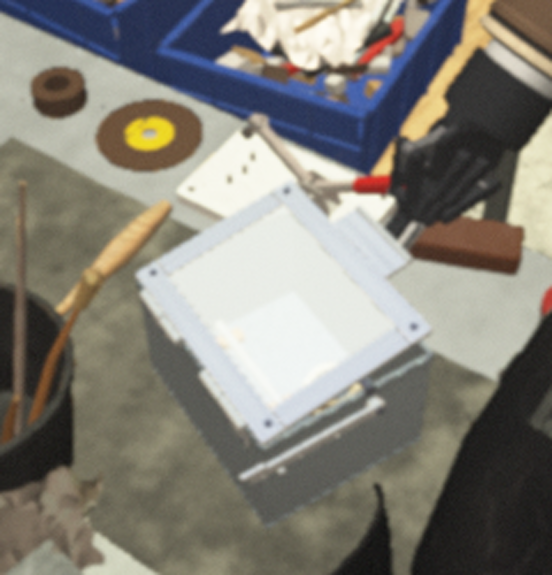

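```bash
python3 -c "
import numpy as np;d=np.load('wrist6.npy');print(d[20:90,560:630].min(),d[20:90,560:630].max())"
```

```text
0.0 0.1876339
```

Request:
apply_moves --series '[0,-0.1,-0.3,0,0,0,1,0,-0.1,-0.6,0,0,0,1,0,-0.1,-0.8,0,0,0,1,-0.1,-0.1,-1,0,0,0,1,-0.1,-0.1,-1.2,0,0,0,1,-0.1,-0.2,-1.4,0,0,0,1,-0.1,-0.2,-1.6,0,0,0,1,-0.1,-0.2,-1.8,0,0,0,1,-0.1,-0.2,-2,0,0,0,1,-0.1,-0.2,-2.2,0,0,0,1,-0.1,-0.3,-2.4,0,0,0,1,-0.1,-0.3,-2.6,0,0,0,1]'

```text
t: 11.18
tool_pos: [0.5015, -0.2442, 0.2345]
eef_rot: [-2.293, -0.0, 2.74]
force: [-0.3, -2.2, -3.3]
width: 0.0002
```

```bash
python3 - <<'E'
from h import *
savec([-.1,-.3,-2.6],[0,0,0])
E
python3 look.py 7
```

```text
11.175 [ 0.502  -0.2445  0.235 ] [ 0.50145077 -0.24423563  0.2345301 ] [-0.3 -2.2 -3.3] [-0.73  0.68  1.92  0.83  1.01  0.62]
angle mode 0.04 1560 0.060774711899305146
```

View pics/wrist7.png

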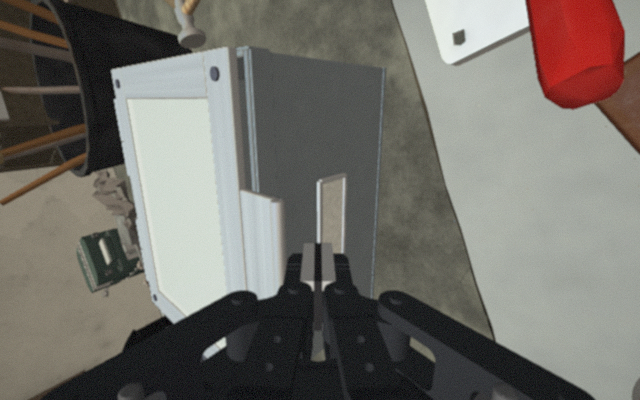

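Request:
apply_moves --series '[0,0,-0.1,0,0,0,1,0,0,-0.2,0,0,0,1,0,0,-0.3,0,0,0,1,0,0,-0.4,0,0,0,1,0,0,-0.5,0,0,0,1,0,0,-0.6,0,0,0,1,0,0,-0.7,0,0,0,1,0,0,-0.8,0,0,0,1,0,0,-0.9,0,0,0,1,0,0,-1,0,0,0,1,0,0,-1.1,0,0,0,1,0,0,-1.2,0,0,0,1]'

```text
t: 12.78
tool_pos: [0.5015, -0.2444, 0.2226]
eef_rot: [-2.292, -0.0, 2.74]
force: [0.3, 0.7, -0.3]
width: 0.0004
```

```bash
python3 - <<'E'
from h import *
savec([0,0,-1.2],[0,0,0])
E
python3 look.py 8; python3 -c "
import numpy as np
from h import *
d=np.load('wrist8.npy'); c=calibration('wrist'); f=K(c); M=c['mount']
for u,v in [(255,230),(262,230),(270,230),(276,230),(262,260),(270,260),(278,260)]:
  print(u,v,(M@np.array([(u-c['cx'])*d[v,u]/f,-(v-c['cy'])*d[v,u]/f,-d[v,u],1]))[:3].round(3))"
```

```text
12.775 [ 0.502  -0.2445  0.223 ] [ 0.50150771 -0.2443533   0.22264805] [ 0.3  0.7 -0.3] [-0.73  0.7   1.92  0.84  1.    0.6 ]
angle mode 0.04 502 0.043158850252325576
255 230 [-0.024  0.154 -0.026]
262 230 [-0.026  0.149 -0.023]
270 230 [-0.025  0.15  -0.02 ]
276 230 [-0.009  0.189 -0.023]
262 260 [-0.013  0.149 -0.023]
270 260 [-0.013  0.149 -0.02 ]
278 260 [ 0.009  0.189 -0.022]
```

View pics/wrist8.png

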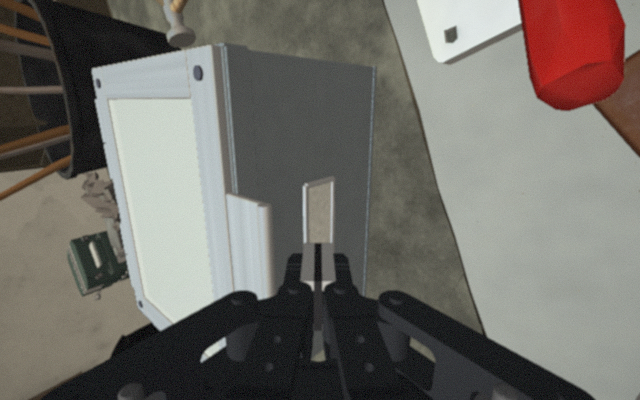

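View pics/scene8.png

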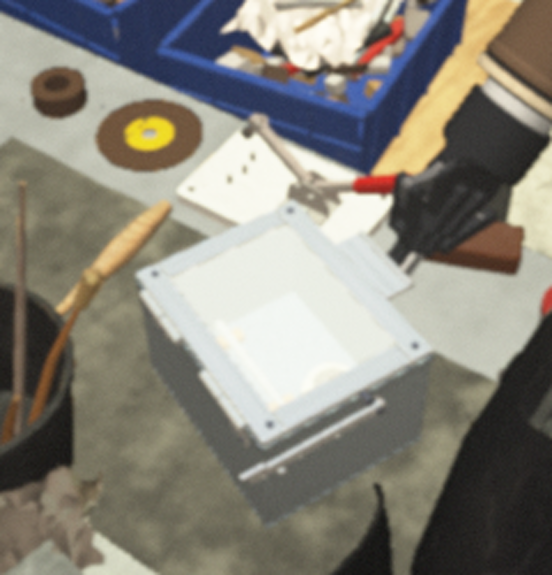

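Request:
apply_moves --series '[-0.2,-0.5,0,0,0,0,1,-0.4,-1,0,0,0,0,1,-0.8,-2,0,0,0,0,1,-1.3,-3,0.7,0,0,0,1,-1.8,-4.2,1.7,0,0,0,1,-2.4,-5.6,3.2,0,0,0,1,-3,-7,5.5,0,0,0,1,-3.6,-8.5,8.5,0,0,0,1,-4,-9.5,12,0,0,0,1,-4,-9.5,15,0,0,0,1,-4,-9.5,16,0,0,0,1,-4,-9.5,16,0,0,0,1]'

```text
t: 14.38
tool_pos: [0.4613, -0.3396, 0.3833]
eef_rot: [-2.291, 0.001, 2.739]
force: [0.4, -0.7, -0.1]
width: 0.0
```

```bash
python3 - <<'E'
from h import *
savec([-4,-9.5,16],[0,0,0])
E
python3 look.py 9; python3 - <<'E'
from h import *
im,d=grab_frame("top"); cv2.imwrite("pics/top9.png",im)
W=pts("scene",np.load("scene9.npy"))-HG; h=-(W@XC);y=W@YC;z=W[...,2]
for a in (.02,.07,.13,.16):
    m=(abs(h-a)<.008)&(abs(y)<.085)&(abs(z)<.05); print(a,np.median(z[m]).round(4),np.percentile(z[m],90).round(4))
E
```

```text
14.375 [ 0.462  -0.3395  0.383 ] [ 0.46127787 -0.33960192  0.38333048] [ 0.4 -0.7 -0.1] [-0.89  0.51  1.75  0.64  1.33  0.78]
angle mode 0.04 486 0.04315706483420105
0.02 0.0037 0.0052
0.07 0.0031 0.0047
0.13 0.0036 0.0052
0.16 0.0029 0.0047
```

View pics/scene9.png

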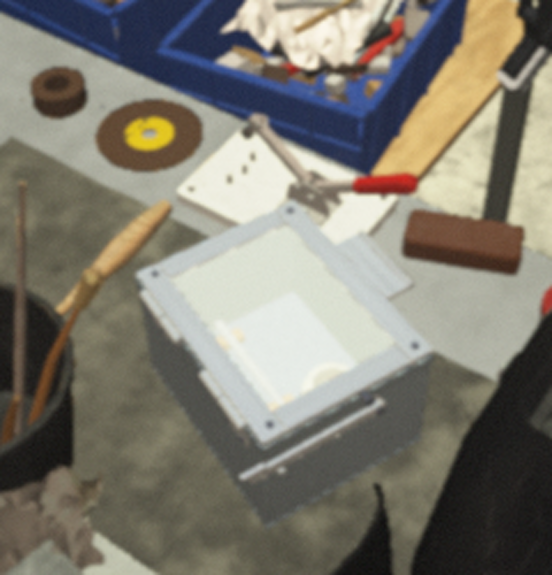

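View pics/top9.png

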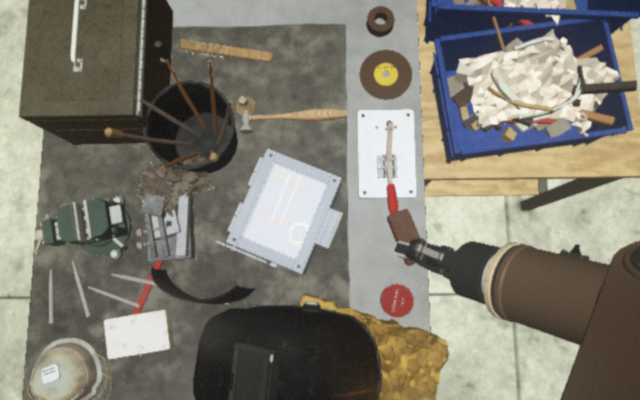

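The lid is level, with its top 3–4 mm above the rim from hinge to lip, which fits a 5 mm frame lying shut. The stay is dropped, everything else looks unmoved, and the arm is clear.

```bash
python3 -c "
from cell import *
print(hand_in())"
```

```text
the job is handed in; nothing more can be done
None
```

The case is shut and the job is handed in; the robot's clock stood at about 14.5 s. With the gripper closed, I put the back of one finger under the lip and raised the lid from 1.13 to about 1.27 rad. The stay dropped flat. I then lowered the lid on the finger at about 0.24 rad/s, slower near the end, until it rested on the rim, and backed the arm away.

**Last checks**
- **Lid:** it lies level. Depth puts its top 3–4 mm above the rim from hinge to lip, which fits the 5 mm frame lying shut. My automatic angle estimate still read 0.04 rad. That comes from measuring the lid's upper surface rather than its underside, and the reading was the same after I backed away.
- **Stay:** it lies flat along the side of the case.
- **Force:** the highest reading I saw was about 4 N, taken at the end of each move. It was near zero after the finger left the lip.
- **Surroundings:** by eye, the hammer, the tin and the collar look unmoved in the final top picture. The gripper hides part of the polish bar there, but the bar looks unmoved in the scene picture. I did not measure their positions.

No check failed.

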